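# Load the duct collars and close the stacking frame

## Task

Set each of the three loose steel duct collars upright over the plug of the pad with its own shape in the lower stacking frame (round on round, square on square, oval on oval), centred and lined up with the pad. Once all three are in, put the upper frame on top so that all four corner posts are fully home in the corner cups of the lower frame. Set things down, do not drop them, leave the locking pliers and the red clamp where they lie, and let go of everything.

Things in the scene. Friction and masses are not known exactly. Their poses are not given: they have to be found in the camera images.
- round_collar: Loose round stub of stainless duct, open at both ends, standing upright: 54 mm outside diameter, 3 mm wall, 45 mm tall, about 0.16 kg. Origin: centre of its lower rim; z up along its axis. Grip it across the outside.
- square_collar: Loose square stub of stainless duct, open at both ends, standing upright: 50 x 50 mm outside, 3 mm wall, 45 mm tall, about 0.17 kg. Origin: centre of its lower rim; x and y square to its flat sides, z up.
- oval_collar: Loose flat-oval stub of stainless duct, open at both ends, standing upright: 68 mm long (along its x) and 38 mm wide (along its y) outside, 3 mm wall, 45 mm tall, about 0.16 kg; two flat sides, each 30 mm long, face +y and -y, the ends are half-round. Origin: centre of its lower rim; z up.
- upper_frame: Loose upper tier, 0.6 kg, on 4 posts: open blue rectangle, yellow corners, 290 (x) x 194 (y) mm. Origin: centre, level of the feet; z up. Steel posts 14 mm thick, tapered feet, at x +-130, y +-82 mm, 100 mm tall; bars z 100-116, corner cups to 128. Carry by the yellow middle (60 mm long, 19 wide, z 100-120) of the bar along x at y = 0; 66 mm free on each side. Fits either way round (half turn).
- lower_frame: Lower tier, fixed on the table: blue plate 290 (x) x 194 (y) x 6 mm, edge strips 20 mm high. Origin: centre of its underside; z up. Yellow cups at x +-130, y +-82 mm, inside 24 x 24 mm (5 mm play round a post), floor at z 6, walls to 20, flared lips to 28 mm. Posts fully home: upper frame's origin 6 mm above this one. Three pads in a row along x, 80 mm apart, in changing order.
- round_pad: Black round rubber pad, 64 mm diameter, 3 mm thick, fixed on the plate of the lower frame, with an orange round plug in its centre (28 mm diameter, top 13 mm above the pad's underside). Origin: centre of its underside, 6 mm above the table. The round collar stands on the rubber around the plug, its lower rim 3 mm above this origin.
- square_pad: Black square rubber pad, 60 x 60 mm, 3 mm thick, fixed on the lower frame, with an orange square plug (25 x 25 mm, top 13 mm above the pad's underside). Origin: centre of its underside, 6 mm above the table; x, y square to its sides, along the lower frame's. The square collar stands on the rubber around the plug, lower rim 3 mm above this origin, sides parallel to the pad's.
- oval_pad: Black flat-oval rubber pad, 78 mm long (along its x, also the lower frame's x), 48 mm wide, 3 mm thick, fixed on the lower frame, with an orange oval plug (44 x 16 mm, top 13 mm above the pad's underside). Origin: centre of its underside, 6 mm above the table. The oval collar stands on the rubber around the plug, lower rim 3 mm above this origin, long sides parallel.
- locking_pliers: Bystander: steel locking pliers, about 170 mm long along its x, 15 mm thick, lying on the table beyond the work. Origin: near the middle, on the table. Not to be moved.
- c_clamp: Bystander: small red C-clamp, 95 x 155 mm, 18 mm thick, lying flat on the table beyond the work. Origin: inside its throat, on the table. Not to be moved.
Mind the look-alikes: they are no part of the job. Leave any green or yellow look-alike of the round_collar alone.

How it is judged:
On the way, in this order (a step that is already met when the one before it is completed fails the run):
1. all three collars stand upright on their matching pads, let go, while the upper frame is still off (horizontal distance between round_collar and round_pad below 0.012 m and z of round_collar in the frame of round_pad between -0.002 and 0.007 m and angle between each of round_collar, square_collar, oval_collar's own z axis and vertical below 0.08 rad and horizontal distance between square_collar and square_pad below 0.012 m and z of square_collar in the frame of square_pad between -0.002 and 0.007 m and (angle between the x axis of square_collar and the x axis of square_pad, either way round below 0.25 rad or angle between the x axis of square_collar and the y axis of square_pad, either way round below 0.25 rad) and horizontal distance between oval_collar and oval_pad below 0.012 m and z of oval_collar in the frame of oval_pad between -0.002 and 0.007 m and angle between the x axis of oval_collar and the x axis of oval_pad, either way round below 0.25 rad and contact force between each of round_collar, square_collar, oval_collar and the fingers below 0.05 N and horizontal distance between upper_frame and lower_frame above 0.1 m), for 0.2 s.
2. the upper frame is fully home in the four corner cups (horizontal distance between upper_frame and lower_frame below 0.01 m and z of upper_frame in the frame of lower_frame between 0.002 and 0.01 m and angle between the x axis of upper_frame and the x axis of lower_frame, either way round below 0.09 rad and angle between upper_frame's own z axis and vertical below 0.04 rad), for 0.2 s.
At the end, for the whole second after the job is handed in: Collars on matching pads: within 12 mm of centre, rim within 4 mm of the rubber, upright to 0.08 rad, square/oval turned to the pad within 0.25 rad (symmetric ways count); upper frame feet within 4 mm of cup floors, centred to 10 mm, aligned to 0.09, level to 0.04 rad; all released, at rest (all of step 2 and horizontal distance between round_collar and round_pad below 0.012 m and z of round_collar in the frame of round_pad between -0.002 and 0.007 m and angle between each of round_collar, square_collar, oval_collar's own z axis and vertical below 0.08 rad and horizontal distance between square_collar and square_pad below 0.012 m and z of square_collar in the frame of square_pad between -0.002 and 0.007 m and (angle between the x axis of square_collar and the x axis of square_pad, either way round below 0.25 rad or angle between the x axis of square_collar and the y axis of square_pad, either way round below 0.25 rad) and horizontal distance between oval_collar and oval_pad below 0.012 m and z of oval_collar in the frame of oval_pad between -0.002 and 0.007 m and angle between the x axis of oval_collar and the x axis of oval_pad, either way round below 0.25 rad and linear speed of each of round_collar, square_collar, oval_collar, upper_frame below 0.02 m/s and angular speed of each of round_collar, square_collar, oval_collar, upper_frame below 0.2 rad/s and contact force between each of round_collar, square_collar, oval_collar, upper_frame and the fingers below 0.05 N); the robot touches nothing.
It fails at once if the locking pliers are moved by more than 30 mm (distance of locking_pliers from where it was at the start of the episode above 0.03 m).
It fails at once if the red clamp is moved by more than 30 mm (distance of c_clamp from where it was at the start of the episode above 0.03 m).
It fails at once if a collar or the upper frame is dropped (falls free faster than 0.9 m/s, about 40 mm of fall) ((linear speed of round_collar above 0.9 m/s and contact force between round_collar and anything else below 0.01 N) or (linear speed of square_collar above 0.9 m/s and contact force between square_collar and anything else below 0.01 N) or (linear speed of oval_collar above 0.9 m/s and contact force between oval_collar and anything else below 0.01 N) or (linear speed of upper_frame above 0.9 m/s and contact force between upper_frame and anything else below 0.01 N)).
It also fails if it takes over 138 s, if anything falls off the work surface, if the arm or the gripper's body presses on something with over 40 N, if the wrist force passes 120 N, or if a joint passes its speed limit or range.

## Robot

A 7-joint arm with a two-finger parallel gripper is mounted at the origin on the work surface. World frame = base frame: x ahead of the robot, y to its left, z up, the work surface at z = 0. Lengths are in m, angles in rad, forces in N, time in s.
With the tool pointing down it reaches from about 0.4 to 0.85 m from the base axis. Payload 10.4 kg.
Tool frame: the origin (TCP) lies midway between the tips of the shut fingers; the grasp point (between the pads) lies 19 mm behind it; z points along the fingers, y is the line along which they close (so a half turn about z gives the same grasp; the last joint's range is limited). The gripper opens to 87 mm and grips with 3 to 60 N. Pads are 19 mm wide; open, the fingers measure 117 mm over their backs; the gripper's body (75 mm by 190 mm) begins 51 mm behind the grasp point.
Start: joints at [-1.216, 0.332, -0.065, 1.46, 0.022, 1.35, -0.088], TCP at [0.231, 0.581, 0.223] pointing down, gripper open.
Joint ranges: [-2.6, 2.6], [-0.5, 2.12], [-1.47, 1.34], [0.16, 2.42], [-1.27, 4.41], [0.06, 2.06], [-2.6, 2.6]. Speed limits (rad/s): [2.22, 2.22, 2.79, 2.79, 3.14, 3.14, 3.14].

## Interface

Orientations are given as a unit quaternion [x, y, z, w].
In Python, from bench import r gives the robot as it stands.
- The arm moves only by the tool move_arm, never from a script. Its argument "targets" is a list of rows, each a list of 3 entries, a list of its own where there are three numbers: the shift along the tool's x, y, z in cm, then the turn, a rotation vector about the tool's x, y, z in rad, then the opening in per cent of the stroke, from 0 (shut) to 100 (fully open). In form: [[[x, y, z], [wx, wy, wz], gripper], ...]. A call has 1 to 20 rows; each row shifts and turns the commanded pose from where the row before left it, along the tool's axes as they then stand; what a row does not reach is not made up. A row lasts 1/8 s, in which the tool goes at most 62.5 mm and 10.7 degrees, less where a joint would pass 70% of its speed; a pose out of reach is approached as far as the arm can. A call with a gripper value outside its range is refused whole. The fingers move at their own pace and stop on an object; "grip_force" is the grip in N (left out, the last holds). Time passes only in rows, so rows that do not move let the fingers close. It gives the time, the measured TCP pose, the force, the opening and the grip force at its end, in the units of the state.
- r.read_state(): the state, without advancing time (a new reading comes with each control period).
- r.camera(name): name is "scene" or "top" or "wrist"; returns a dict with "image" (384x512x3 uint8, blue, green, red), "vertical_fov" (degrees; the focal length in pixels is half the picture's height over the tangent of half this angle, whatever the lens; pixels are square), "cx", "cy" (the principal point, pixels), "cam_to_world" (4x4, takes a point from camera to world coordinates). Camera axes: x right, y down, z forward; pixel columns grow to the right and rows downward; lengths in m; the calibration is good to about 2 mm. A picture is of the moment at which its call begins. There is no depth.
- r.close_job(): hands the job in; it is judged then, once.
The state is a dict: "time": time; "joint_positions": joint angles; "joint_vel": joint speeds; "joint_torque": joint torques, N m; "ee_pos": TCP position; "eef_rot": TCP orientation; "ft_force": force on the tool from outside, world axes, zero at the start; "torque": the same for the moment, N m; "width": finger opening in m; "grip_force": force on a finger pad.
Only numpy, scipy, OpenCV 4.12 (cv2) and the standard library are available. Lean on these libraries where they do the work, as an engineer would, in place of code of your own. Each camera call takes 0.05 s, during which the arm holds its last target. There are 200 camera calls.

## Working session

There is one attempt and no reset: what is moved stays moved. The work goes in short steps, Python scripts to look and compute and a tool call to move; the robot and the scene stay as the last step left them, time stands still between calls to the robot, and variables do not carry over. Pictures are saved under pics/ and viewed, at most 14 in all, crops included, and the job is handed in when it is done.

Besides the shell and the picture viewer there is one more tool, called after "Request:" as a command line: name --argument value ..., lists and objects as JSON in quotes. move_arm: Moves the arm, as the interface text tells. Its arguments: {"type":"object","properties":{"targets":{"type":"array"},"grip_force":{"type":"number"}},"required":["targets"]}

```bash
ls; mkdir -p pics; cat > h.py <<'E'
import numpy as np, cv2
from bench import r
from scipy.spatial.transform import Rotation as R
def cam(n):
    c=r.camera(n); h=c["image"].shape[0]; c["f"]=h/2/np.tan(np.radians(c["vertical_fov"])/2); return c
def ray(c,uv,z):
    uv=np.atleast_2d(np.array(uv,float)); T=np.array(c["cam_to_world"])
    d=np.c_[(uv[:,0]-c["cx"])/c["f"],(uv[:,1]-c["cy"])/c["f"],np.ones(len(uv))]@T[:3,:3].T
    o=T[:3,3]; return o+d*((z-o[2])/d[:,2])[:,None]
def proj(c,P):
    T=np.array(c["cam_to_world"]); p=(np.atleast_2d(P)-T[:3,3])@T[:3,:3]
    return p[:,:2]/p[:,2:]*c["f"]+[c["cx"],c["cy"]]
E
python3 - <<'E'
from h import *
import pickle
for n in ("top","scene"):
    c=cam(n); cv2.imwrite(f"pics/{n}0.png",c["image"]); pickle.dump({k:c[k] for k in c},open(f"{n}0.pkl","wb"))
    print(n,c["f"],c["cx"],c["cy"],np.round(c["cam_to_world"],3).tolist())
s=r.read_state(); print({k:np.round(v,3) for k,v in s.items()})
E
```

```text
pics
top 427.8542095506742 255.7217819972199 193.50259998914018 [[-0.027, -0.99, 0.142, 0.455], [-0.999, 0.03, 0.02, -0.034], [-0.024, -0.141, -0.99, 1.041], [0.0, 0.0, 0.0, 1.0]]
scene 378.22807999044244 251.81640314205526 193.50665923945067 [[-0.317, 0.758, -0.571, 1.094], [0.948, 0.261, -0.18, 0.155], [0.013, -0.598, -0.801, 0.753], [0.0, 0.0, 0.0, 1.0]]
{'time': np.float64(0.1), 'joint_positions': array([-1.216,  0.333, -0.065,  1.461,  0.022,  1.35 , -0.089]), 'joint_vel': array([ 0.   , -0.001, -0.   , -0.001, -0.001,  0.001,  0.   ]), 'joint_torque': array([ 1.0000e-03, -6.2454e+01,  2.5000e-02, -3.9072e+01, -6.1000e-02,
        3.7000e-02,  0.0000e+00]), 'ee_pos': array([0.23 , 0.581, 0.222]), 'eef_rot': array([ 0.188,  0.982, -0.001, -0.   ]), 'ft_force': array([-0.693, -0.005, -0.325]), 'torque': array([-0.015,  0.011, -0.025]), 'grip_force': np.float64(0.0), 'width': np.float64(0.087)}
```

View pics/top0.png

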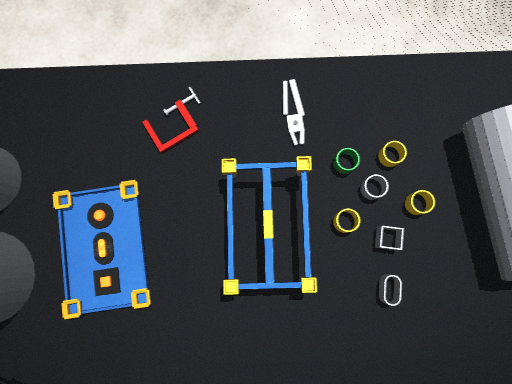

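View pics/scene0.png

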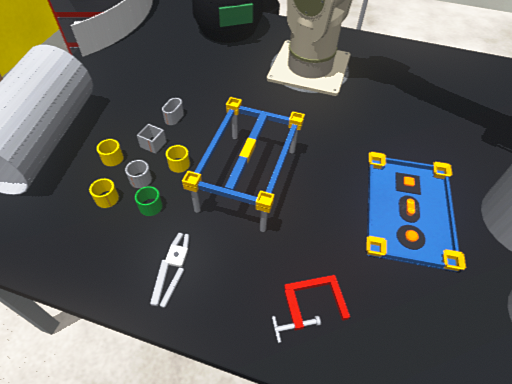

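The top view shows the lower frame at about (103,248) with pads from top to bottom round, oval, square. The upper frame is at (268,225), and the steel collars are at (375,187) round, (391,238) square and (392,291) oval. The scene view agrees.

```bash
cat > m.py <<'E'
from h import *
import pickle
def blobs(m,amin=20):
    cs,_=cv2.findContours(m.astype(np.uint8),cv2.RETR_EXTERNAL,cv2.CHAIN_APPROX_NONE)
    return [c[:,0,:].astype(float) for c in cs if cv2.contourArea(c)>amin]
def rect(P):
    (c,s,a)=cv2.minAreaRect((P[:,:2]*1000).astype(np.float32)); 
    if s[0]<s[1]: s=s[::-1];a+=90
    return np.round(np.array(c)/1000,4),np.round(s,1),round((a+90)%180-90,1)
E
python3 - <<'E'
from m import *
c=pickle.load(open("top0.pkl","rb")); im=c["image"]; hsv=cv2.cvtColor(im,cv2.COLOR_BGR2HSV)
H,S,V=cv2.split(hsv)
for (u,v) in ((375,187),(391,238),(392,291)):
  for th in (110,150):
    m=np.zeros(V.shape,bool); w=slice(v-22,v+22),slice(u-20,u+20); m[w]=((V>th)&(S<60))[w]
    for b in blobs(m): print((u,v),th,rect(ray(c,b,.045)))
for nm,lo,hi,zz in (("orange",8,18,.019),("yellow",19,33,.12)):
  m=(H>=lo)&(H<=hi)&(S>150)&(V>120); m[:,330:]=0; m[:130]=0
  for b in blobs(m,15):
    print(nm,b.mean(0).round(1),len(b),rect(ray(c,b,.028 if nm=="yellow" and b[:,0].mean()<160 else zz)))
E
```

```text
(375, 187) 110 (array([ 0.6078, -0.2959]), array([55.1, 54.4]), -67.1)
(375, 187) 150 (array([ 0.608 , -0.2964]), array([54. , 52.4]), 41.8)
(391, 238) 110 (array([ 0.4863, -0.3236]), array([52.7, 51.7]), 81.0)
(391, 238) 150 (array([ 0.4862, -0.3236]), array([51.4, 50. ]), 81.3)
(392, 291) 110 (array([ 0.3681, -0.3166]), array([67. , 40.3]), -4.3)
(392, 291) 150 (array([ 0.368 , -0.3177]), array([66.8, 38.2]), -3.9)
orange [ 99.1 214.9] 32 (array([0.5601, 0.3662]), array([29.4, 24.2]), 88.3)
yellow [ 70.4 308.6] 64 (array([0.3424, 0.4236]), array([44.6, 42.1]), -85.8)
yellow [140.5 298.5] 63 (array([0.3623, 0.2604]), array([43. , 41.6]), -83.5)
yellow [230.4 286.6] 56 (array([0.39  , 0.0428]), array([31.8, 31.1]), 88.8)
yellow [308.7 284.7] 56 (array([ 0.39  , -0.1219]), array([31.6, 30.9]), 88.6)
yellow [104.8 281.2] 33 (array([0.4032, 0.3449]), array([21., 21.]), -82.2)
yellow [101.2 247.7] 39 (array([0.4817, 0.3559]), array([40.4, 14.3]), 1.5)
yellow [267.8 224. ] 70 (array([ 0.5197, -0.0399]), array([56.7, 20.6]), 0.6)
yellow [ 98.2 214.7] 21 (array([0.5604, 0.364 ]), array([17.2, 16.8]), 88.4)
yellow [ 61.2 199. ] 62 (array([0.6004, 0.4551]), array([44.4, 42.9]), -82.2)
yellow [128.9 188.8] 60 (array([0.6208, 0.2924]), array([43.9, 42. ]), -83.5)
yellow [228.6 165.3] 52 (array([0.6516, 0.0412]), array([31.3, 30.9]), -0.9)
yellow [303.7 162.8] 54 (array([ 0.651 , -0.1223]), array([32.8, 31.3]), 88.2)
```

```bash
cat >> m.py <<'E'
def plan(p,yaw):
    """tool-frame shift (cm) after turning, and turn about tool z, to reach TCP p with tool y at world yaw (deg, mod 180)"""
    s=r.read_state(); M=R.from_quat(s["eef_rot"]).as_matrix()
    t=(np.degrees(np.arctan2(M[1,1],M[0,1]))-yaw+90)%180-90
    tilt=np.degrees(np.arccos(-M[2,2]))
    # tilt removal + yaw as rotation vector
    a=np.radians(yaw); Y=np.array([np.cos(a),np.sin(a),0]); Y*=np.sign(Y@M[:,1]); Z=np.array([0,0,-1.]); T=np.c_[np.cross(Y,Z),Y,Z]
    rv=R.from_matrix(M.T@T).as_rotvec()
    d=(np.array(p)-s["ee_pos"])*100
    print("t",round(s["time"],2),"tcp",np.round(s["ee_pos"],4),"w",round(s["width"],4),"tilt",round(tilt,2),"turn",np.round(rv,3),"shift after turn",np.round(T.T@d,2),"before",np.round(M.T@d,2),"F",np.round(s["ft_force"],1))
E
python3 -c "
from m import *
plan([.48,.36,.35],97)"
```

```text
t 0.1 tcp [0.2304 0.5806 0.2218] w 0.0873 tilt 0.07 turn [-0.001 -0.    -0.5  ] shift after turn [-22.08 -24.94 -12.82] before [-31.33 -11.31 -12.8 ] F [-0.7 -0.  -0.3]
```

Request:
move_arm --targets '[[[0, 0, -2], [0, 0, -0.125], 100], [[0, 0, -2], [0, 0, -0.125], 100], [[0, 0, -2], [0, 0, -0.125], 100], [[0, 0, -2], [0, 0, -0.125], 100], [[-3.2, -3.6, -0.6], [0, 0, 0], 100], [[-3.2, -3.6, -0.7], [0, 0, 0], 100], [[-3.2, -3.6, -0.7], [0, 0, 0], 100], [[-3.2, -3.6, -0.7], [0, 0, 0], 100], [[-3.2, -3.6, -0.7], [0, 0, 0], 100], [[-3.1, -3.5, -0.7], [0, 0, 0], 100], [[-3.0, -3.5, -0.7], [0, 0, 0], 100], [[0, 0, 0], [0, 0, 0], 100], [[0, 0, 0], [0, 0, 0], 100]]'

```text
time: 1.72
ee_pos: [0.4799, 0.3601, 0.3501]
eef_rot: [-0.061, 0.998, 0.0, -0.0]
ft_force: [-0.3, -0.2, -0.7]
width: 0.0864
grip_force: 0.0
```

```bash
python3 - <<'E'
from m import *
plan([.48,.36,.35],97)
c=cam("wrist"); cv2.imwrite("pics/w1.png",c["image"]); pickle.dump(c,open("w1.pkl","wb"))
print(np.round(c["cam_to_world"],3))
E
```

```text
t 1.73 tcp [0.4799 0.3601 0.3501] w 0.0864 tilt 0.05 turn [ 0.    -0.001  0.   ] shift after turn [-0.01 -0.01  0.01] before [-0.01 -0.01  0.01] F [-0.3 -0.2 -0.7]
[[-0.123  0.956  0.268  0.406]
 [ 0.992  0.118  0.034  0.349]
 [ 0.     0.27  -0.963  0.513]
 [ 0.     0.     0.     1.   ]]
```

View pics/w1.png

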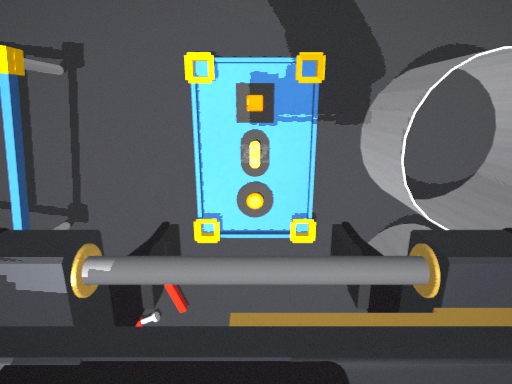

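The wrist view shows the lower frame with its cups near (200,68), (311,68), (207,230) and (303,230). The plugs are square (255,103), oval (255,154) and round (255,201), with a fixed grey duct to the right.

```bash
python3 - <<'E'
from m import *
c=pickle.load(open("w1.pkl","rb")); H,S,V=cv2.split(cv2.cvtColor(c["image"],cv2.COLOR_BGR2HSV))
m=(H>=8)&(H<=33)&(S>130)&(V>100); m[245:]=0; m[:,:170]=0; m[:,340:]=0
Q=[]
for b in blobs(m):
    cup=abs(b[:,0].mean()-255)>30
    q=rect(ray(c,b,.028 if cup else .019)); print(b.mean(0).round(),q)
    if cup:Q.append(q[0])
print("centre",np.mean(Q,0), np.degrees([np.arctan2(*(Q[i]-Q[j])[::-1]) for i in range(4) for j in range(i)]).round(1))
# black pads
m=(V<90)&(S<120); m[:70]=0;m[222:]=0;m[:,205:0:-1]=m[:,205:0:-1]&False; m[:,300:]=0
for b in blobs(m,100): print("pad",b.mean(0).round(),rect(ray(c,b,.009)))
E
```

```text
[303. 231.] (array([0.5999, 0.4552]), array([43.5, 42.2]), -82.9)
[206. 231.] (array([0.6201, 0.2918]), array([43.8, 42.2]), -82.9)
[254. 200.] (array([0.5587, 0.3672]), array([28.7, 28.2]), -82.9)
[255. 154.] (array([0.4821, 0.3586]), array([17.9, 16.2]), 7.3)
[255. 143.] (array([0.463 , 0.3554]), array([14.4,  8. ]), -82.9)
[254. 103.] (array([0.4028, 0.348 ]), array([26.4, 23.8]), -82.9)
[310.  67.] (array([0.3423, 0.4235]), array([43.5, 41.2]), -82.9)
[199.  67.] (array([0.3633, 0.2602]), array([43.5, 42.6]), -82.9)
centre [0.4814   0.357675] [ -83.  -173.   154.6 -140.5 -173.   -82.7]
pad [262. 102.] (array([0.4004, 0.3578]), array([57.7, 37.4]), 6.7)
```

Request:
move_arm --targets '[[[0, 0, 0], [0, 0, 0.124], 100], [[-0.8, -4.4, 0.5], [0, 0, 0], 100], [[-0.8, -4.4, 0.8], [0, 0, 0], 100], [[-0.8, -4.4, 0.8], [0, 0, 0], 100], [[-0.8, -4.4, 0.8], [0, 0, 0], 100], [[-0.8, -4.4, 0.8], [0, 0, 0], 100], [[-0.9, -4.4, 0.8], [0, 0, 0], 100], [[-0.9, -4.4, 0.8], [0, 0, 0], 100], [[-0.9, -4.4, 0.8], [0, 0, 0], 100], [[-0.9, -4.4, 0.8], [0, 0, 0], 100], [[-0.9, -4.4, 0.8], [0, 0, 0], 100], [[-0.9, -4.4, 0.8], [0, 0, 0], 100], [[-0.9, -4.4, 0.8], [0, 0, 0], 100], [[-0.9, -4.4, 0.8], [0, 0, 0], 100], [[-0.9, -4.0, 0.8], [0, 0, 0], 100], [[-0.4, -4.0, 0.8], [0, 0, 0], 100], [[0, 0, 0], [0, 0, 0], 100], [[0, 0, 0], [0, 0, 0], 100]]'

```text
time: 4.03
ee_pos: [0.6048, -0.2906, 0.2332]
eef_rot: [-0.0, 1.0, 0.001, -0.0]
ft_force: [0.2, -0.8, 0.1]
width: 0.0873
grip_force: 0.0
```

```bash
cat >> m.py <<'E'
def steel(c,z=.045,near=None):
    H,S,V=cv2.split(cv2.cvtColor(c["image"],cv2.COLOR_BGR2HSV)); m=(V>130)&(S<60); m[240:]=0
    for b in blobs(m,150):
        q=rect(ray(c,b,z))
        if q[1][0]<90 and q[1][1]>25: print("steel",b.mean(0).round(),q)
E
python3 - <<'E'
from m import *
plan([.608,-.296,.2],90)
c=cam("wrist"); cv2.imwrite("pics/w2.png",c["image"]); steel(c)
E
```

```text
t 4.03 tcp [ 0.6048 -0.2906  0.2332] w 0.0873 tilt 0.07 turn [ 0.001 -0.     0.   ] shift after turn [-0.32 -0.54  3.32] before [-0.32 -0.54  3.32] F [ 0.2 -0.8  0.1]
steel [250. 172.] (array([ 0.6065, -0.2981]), array([61. , 55.9]), 5.6)
steel [224.  62.] (array([ 0.4872, -0.3247]), array([53. , 52.4]), 81.3)
```

View pics/w2.png

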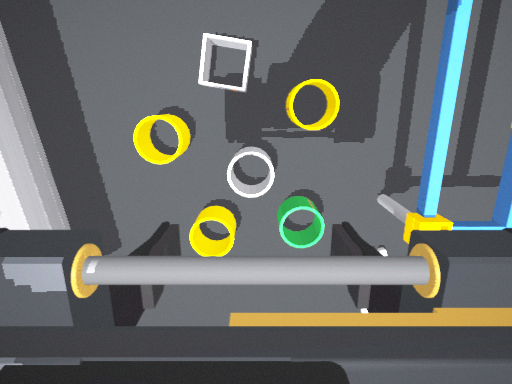

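The round collar is at (250,172), with free space on both sides along the row. Both cameras agree on (0.608, −0.297).

Request:
move_arm --targets '[[[-0.3, -0.6, 4], [0, 0, 0], 100], [[0, 0, 4], [0, 0, 0], 100], [[0, 0, 4], [0, 0, 0], 100], [[0, 0, 4], [0, 0, 0], 100], [[0, 0, 3], [0, 0, 0], 100], [[0, 0, 2.1], [0, 0, 0], 100], [[0, 0, 1], [0, 0, 0], 100], [[0, 0, 0], [0, 0, 0], 100], [[0, 0, 0], [0, 0, 0], 50], [[0, 0, 0], [0, 0, 0], 30], [[0, 0, 0], [0, 0, 0], 30], [[0, 0, 0], [0, 0, 0], 30], [[0, 0, 0], [0, 0, 0], 30], [[0, 0, 0], [0, 0, 0], 30]]' --grip_force 15

```text
time: 5.82
ee_pos: [0.6074, -0.2982, 0.0128]
eef_rot: [0.001, 1.0, 0.0, 0.0]
ft_force: [-0.9, 1.5, 4.1]
width: 0.054
grip_force: 15.0
```

Request:
move_arm --targets '[[[0, 0, -1], [0, 0, 0], 30], [[0, 0, -3], [0, 0, 0], 30], [[0, 0, -4], [0, 0, 0], 30], [[0, 0, -4], [0, 0, 0], 30], [[0, 0, -4], [0, 0, 0], 30], [[0, 0, -3], [0, 0, 0], 30], [[0, 0, 0], [0, 0, -0.062], 30], [[0, 0, 0], [0, 0, -0.062], 30], [[0, 0, 0], [0, 0, 0], 30]]'

```text
time: 6.95
ee_pos: [0.6069, -0.2988, 0.2028]
eef_rot: [-0.061, 0.998, -0.0, 0.0]
ft_force: [-0.4, 0.1, -2.1]
width: 0.0545
grip_force: 15.0
```

```bash
python3 - <<'E'
from m import *
plan([.5608,.3676,.2],97)
E
```

```text
t 6.95 tcp [ 0.6069 -0.2988  0.2028] w 0.0545 tilt 0.01 turn [-0.     0.    -0.001] shift after turn [-3.54 66.7   0.28] before [-3.49 66.7   0.27] F [-0.4  0.1 -2.1]
```

Request:
move_arm --targets '[[[-0.1, 2, 0], [0, 0, 0], 30], [[-0.2, 4, 0], [0, 0, 0], 30], [[-0.2, 4, 0], [0, 0, 0], 30], [[-0.2, 4, 0], [0, 0, 0], 30], [[-0.2, 4, 0], [0, 0, 0], 30], [[-0.2, 4, 0], [0, 0, 0], 30], [[-0.2, 4, 0], [0, 0, 0], 30], [[-0.2, 4, 0], [0, 0, 0], 30], [[-0.2, 4, 0], [0, 0, 0], 30], [[-0.2, 4, 0], [0, 0, 0], 30], [[-0.2, 4, 0], [0, 0, 0], 30], [[-0.2, 4, 0], [0, 0, 0], 30], [[-0.2, 4, 0], [0, 0, 0], 30], [[-0.2, 4, 0], [0, 0, 0], 30], [[-0.2, 4, 0], [0, 0, 0], 30], [[-0.3, 4, 0], [0, 0, 0], 30], [[-0.2, 3, 0], [0, 0, 0], 30], [[-0.1, 1.7, 0], [0, 0, 0], 30], [[0, 0, 0], [0, 0, 0], 30], [[0, 0, 0], [0, 0, 0], 30]]'

```text
time: 9.45
ee_pos: [0.5611, 0.3662, 0.2027]
eef_rot: [-0.06, 0.998, -0.0, 0.0]
ft_force: [0.0, -0.9, -1.8]
width: 0.0539
grip_force: 15.0
```

```bash
python3 - <<'E'
from m import *
plan([.5608,.3676,.022],97)
c=cam("wrist"); cv2.imwrite("pics/w3.png",c["image"])
E
```

```text
t 9.45 tcp [0.5611 0.3662 0.2027] w 0.0539 tilt 0.05 turn [-0.001  0.    -0.002] shift after turn [ 0.02  0.14 18.07] before [ 0.02  0.16 18.07] F [ 0.  -0.9 -1.8]
```

View pics/w3.png

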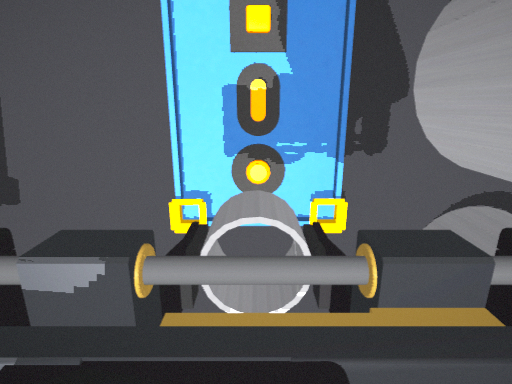

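The collar is held level at about (256,265), and the round pad is just ahead at (258,172), in line with the tool.

Request:
move_arm --targets '[[[0, 0.1, 3], [0, 0, 0], 30], [[0, 0, 4], [0, 0, 0], 30], [[0, 0, 4], [0, 0, 0], 30], [[0, 0, 3], [0, 0, 0], 30], [[0, 0, 2], [0, 0, 0], 30], [[0, 0, 1], [0, 0, 0], 30], [[0, 0, 0.5], [0, 0, 0], 30], [[0, 0, 0.3], [0, 0, 0], 30], [[0, 0, 0.2], [0, 0, 0], 30], [[0, 0, 0], [0, 0, 0], 30], [[0, 0, 0], [0, 0, 0], 30]]'

```text
time: 10.88
ee_pos: [0.5606, 0.369, 0.0229]
eef_rot: [-0.061, 0.998, 0.0, 0.0]
ft_force: [-0.7, 0.5, -1.8]
width: 0.0539
grip_force: 15.0
```

Request:
move_arm --targets '[[[0, -0.1, 0.1], [0, 0, 0], 30], [[0, 0, 0], [0, 0, 0], 30], [[0, 0, 0], [0, 0, 0], 70], [[0, 0, 0], [0, 0, 0], 100], [[0, 0, 0], [0, 0, 0], 100], [[0, 0, 0], [0, 0, 0], 100], [[0, 0, -2], [0, 0, 0], 100], [[0, 0, -4], [0, 0, 0], 100], [[0, 0, -4], [0, 0, 0], 100], [[0, 0, -4], [0, 0, 0], 100], [[0, 0, -4], [0, 0, 0], 100], [[0, 0, 0], [0, 0, 0.137], 100], [[0, 0, 0], [0, 0, 0.137], 100], [[0, 0, 0], [0, 0, 0], 100]]'

```text
time: 12.62
ee_pos: [0.5607, 0.3679, 0.203]
eef_rot: [0.075, 0.997, 0.0, 0.001]
ft_force: [0.8, -0.2, -0.3]
width: 0.087
grip_force: 0.0
```

```bash
python3 - <<'E'
from m import *
plan([.4865,-.324,.2],81.2)
c=cam("wrist"); steel(c,.054)
E
```

```text
t 12.62 tcp [0.5607 0.3679 0.203 ] w 0.087 tilt 0.08 turn [0.001 0.001 0.003] shift after turn [ -3.25 -69.51   0.3 ] before [ -3.07 -69.52   0.23] F [ 0.8 -0.2 -0.3]
steel [470. 214.] (array([0.632 , 0.5862]), array([85.6, 46.4]), 74.3)
steel [255. 177.] (array([0.5602, 0.3666]), array([57.6, 56.8]), -53.4)
```

Round collar is placed. Next, the square collar.

Request:
move_arm --targets '[[[-0.1, -2, 0], [0, 0, 0], 100], [[-0.2, -4, 0], [0, 0, 0], 100], [[-0.2, -4, 0], [0, 0, 0], 100], [[-0.2, -4, 0], [0, 0, 0], 100], [[-0.2, -4, 0], [0, 0, 0], 100], [[-0.2, -4, 0], [0, 0, 0], 100], [[-0.2, -4, 0], [0, 0, 0], 100], [[-0.2, -4, 0], [0, 0, 0], 100], [[-0.2, -4, 0], [0, 0, 0], 100], [[-0.2, -4, 0], [0, 0, 0], 100], [[-0.2, -4, 0], [0, 0, 0], 100], [[-0.2, -4, 0], [0, 0, 0], 100], [[-0.2, -4, 0], [0, 0, 0], 100], [[-0.2, -4, 0], [0, 0, 0], 100], [[-0.2, -4, 0], [0, 0, 0], 100], [[-0.2, -4, 0], [0, 0, 0], 100], [[-0.1, -4, 0], [0, 0, 0], 100], [[0, -3.5, 0], [0, 0, 0], 100], [[0, 0, 0], [0, 0, 0], 100]]'

```text
time: 15.05
ee_pos: [0.4857, -0.3271, 0.202]
eef_rot: [0.077, 0.997, -0.001, -0.0]
ft_force: [-0.1, 0.9, 0.2]
width: 0.0867
grip_force: 0.0
```

```bash
python3 - <<'E'
from m import *
c=cam("wrist"); steel(c)
plan([.4865,-.324,.012],81.2)
E
```

```text
steel [246.  57.] (array([ 0.3687, -0.3195]), array([69.8, 40.7]), -6.4)
t 15.1 tcp [ 0.4866 -0.3251  0.2018] w 0.0871 tilt 0.02 turn [-0.    -0.     0.002] shift after turn [ 0.02  0.11 18.98] before [ 0.02  0.12 18.98] F [0.6 0.3 0.2]
```

Request:
move_arm --targets '[[[0, 0.1, 3], [0, 0, 0], 100], [[0, 0, 4], [0, 0, 0], 100], [[0, 0, 4], [0, 0, 0], 100], [[0, 0, 4], [0, 0, 0], 100], [[0, 0, 2.5], [0, 0, 0], 100], [[0, 0, 1.4], [0, 0, 0], 100], [[0, 0, 0], [0, 0, 0], 100], [[0, 0, 0], [0, 0, 0], 50], [[0, 0, 0], [0, 0, 0], 30], [[0, 0, 0], [0, 0, 0], 30], [[0, 0, 0], [0, 0, 0], 30], [[0, 0, 0], [0, 0, 0], 30], [[0, 0, 0], [0, 0, 0], 30]]' --grip_force 15

```text
time: 16.73
ee_pos: [0.4874, -0.3231, 0.0126]
eef_rot: [0.076, 0.997, 0.0, 0.0]
ft_force: [-0.6, 0.5, 1.5]
width: 0.05
grip_force: 15.0
```

Request:
move_arm --targets '[[[0, 0, -1], [0, 0, 0], 30], [[0, 0, -3], [0, 0, 0], 30], [[0, 0, -4], [0, 0, 0], 30], [[0, 0, -4], [0, 0, 0], 30], [[0, 0, -4], [0, 0, 0], 30], [[0, 0, -3], [0, 0, 0], 30], [[0, 0, 0], [0, 0, -0.138], 30], [[0, 0, 0], [0, 0, -0.138], 30], [[0, 0, 0], [0, 0, 0], 30]]'

```text
time: 17.85
ee_pos: [0.4871, -0.3231, 0.2029]
eef_rot: [-0.061, 0.998, 0.0, 0.0]
ft_force: [-0.1, 0.6, -0.9]
width: 0.0503
grip_force: 15.0
```

```bash
python3 - <<'E'
from m import *
plan([.402,.348,.2],97)
E
```

```text
t 17.85 tcp [ 0.4871 -0.3231  0.2029] w 0.0503 tilt 0.01 turn [0.    0.    0.001] shift after turn [ 0.26 67.65  0.29] before [ 0.21 67.65  0.3 ] F [-0.1  0.6 -0.9]
```

Request:
move_arm --targets '[[[-1, 2, 0], [0, 0, 0], 30], [[-1, 4, 0], [0, 0, 0], 30], [[-1, 4, 0], [0, 0, 0], 30], [[-1, 4, 0], [0, 0, 0], 30], [[-1, 4, 0], [0, 0, 0], 30], [[0, 4, 0], [0, 0, 0], 30], [[0, 4, 0], [0, 0, 0], 30], [[0, 4, 0], [0, 0, 0], 30], [[0, 4, 0], [0, 0, 0], 30], [[0, 4, 0], [0, 0, 0], 30], [[0, 4, 0], [0, 0, 0], 30], [[0, 4, 0], [0, 0, 0], 30], [[0, 4, 0], [0, 0, 0], 30], [[1, 4, 0], [0, 0, 0], 30], [[1, 4, 0], [0, 0, 0], 30], [[1, 4, 0], [0, 0, 0], 30], [[1, 4, 0], [0, 0, 0], 30], [[1.3, 1.6, 0], [0, 0, 0], 30], [[0, 0, 0], [0, 0, 0], 30], [[0, 0, 0], [0, 0, 0], 30]]'

```text
time: 20.35
ee_pos: [0.4014, 0.3463, 0.2026]
eef_rot: [-0.061, 0.998, -0.0, 0.0]
ft_force: [-0.1, 0.1, -1.9]
width: 0.0498
grip_force: 15.0
```

```bash
python3 - <<'E'
from m import *
plan([.402,.348,.0218],97.1)
E
```

```text
t 20.35 tcp [0.4014 0.3463 0.2026] w 0.0498 tilt 0.03 turn [-0.     0.    -0.003] shift after turn [-0.08  0.16 18.08] before [-0.08  0.16 18.08] F [-0.1  0.1 -1.9]
```

Request:
move_arm --targets '[[[0, 0, 3], [0, 0, 0], 30], [[0, 0, 4], [0, 0, 0], 30], [[0, 0, 4], [0, 0, 0], 30], [[0, 0, 3], [0, 0, 0], 30], [[0, 0, 2], [0, 0, 0], 30], [[0, 0, 1], [0, 0, 0], 30], [[0, 0, 0.5], [0, 0, 0], 30], [[0, 0, 0.3], [0, 0, 0], 30], [[0, 0, 0.2], [0, 0, 0], 30], [[0, 0, 0.1], [0, 0, 0], 30], [[0, 0, 0], [0, 0, 0], 30], [[0, 0, 0], [0, 0, 0], 30]]'

```text
time: 21.85
ee_pos: [0.4006, 0.3475, 0.0217]
eef_rot: [-0.062, 0.998, 0.0, 0.0]
ft_force: [0.2, 0.0, -1.6]
width: 0.0501
grip_force: 15.0
```

Request:
move_arm --targets '[[[0, 0, 0], [0, 0, 0], 60], [[0, 0, 0], [0, 0, 0], 100], [[0, 0, 0], [0, 0, 0], 100], [[0, 0, 0], [0, 0, 0], 100], [[0, 0, -2], [0, 0, 0], 100], [[0, 0, -4], [0, 0, 0], 100], [[0, 0, -4], [0, 0, 0], 100], [[0, 0, -4], [0, 0, 0], 100], [[0, 0, -4], [0, 0, 0], 100], [[0, 0, 0], [0, 0, 0.1], 100], [[0, 0, 0], [0, 0, 0.1], 100], [[0, 0, 0], [0, 0, 0], 100]]'

```text
time: 23.35
ee_pos: [0.4005, 0.3474, 0.2016]
eef_rot: [0.038, 0.999, 0.0, 0.0]
ft_force: [0.1, -0.8, 0.1]
width: 0.0868
grip_force: 0.0
```

```bash
python3 - <<'E'
from m import *
c=cam("wrist"); steel(c,.054)
plan([.3685,-.3175,.2],85.5)
E
```

```text
steel [255. 176.] (array([0.3974, 0.3453]), array([56.5, 51.6]), 7.2)
t 23.4 tcp [0.4005 0.3473 0.2015] w 0.087 tilt 0.01 turn [-0.    -0.     0.005] shift after turn [ -2.03 -66.53   0.15] before [ -1.7  -66.54   0.15] F [-0.6 -0.9  0.3]
```

Request:
move_arm --targets '[[[-2, -2, 0], [0, 0, 0], 100], [[-2, -4, 0], [0, 0, 0], 100], [[-2, -4, 0], [0, 0, 0], 100], [[-2, -4, 0], [0, 0, 0], 100], [[-1, -4, 0], [0, 0, 0], 100], [[0, -4, 0], [0, 0, 0], 100], [[0, -4, 0], [0, 0, 0], 100], [[0, -4, 0], [0, 0, 0], 100], [[0, -4, 0], [0, 0, 0], 100], [[0, -4, 0], [0, 0, 0], 100], [[0, -4, 0], [0, 0, 0], 100], [[0, -4, 0], [0, 0, 0], 100], [[0, -4, 0], [0, 0, 0], 100], [[1, -4, 0], [0, 0, 0], 100], [[1.5, -4, 0], [0, 0, 0], 100], [[1.5, -4, 0], [0, 0, 0], 100], [[1.5, -3, 0], [0, 0, 0], 100], [[1.5, -1.5, 0], [0, 0, 0], 100], [[0, 0, 0], [0, 0, 0], 100], [[0, 0, 0], [0, 0, 0], 100]]'

```text
time: 25.9
ee_pos: [0.371, -0.316, 0.2015]
eef_rot: [0.037, 0.999, 0.0, 0.0]
ft_force: [-0.4, 0.1, -0.0]
width: 0.087
grip_force: 0.0
```

```bash
python3 - <<'E'
from m import *
c=cam("wrist"); steel(c)
plan([.3685,-.3175,.012],85.5)
cv2.imwrite("pics/w4.png",c["image"])
E
```

```text
steel [ 20. 219.] (array([ 0.3975, -0.5812]), array([47.8, 27.1]), 85.8)
t 25.95 tcp [ 0.3711 -0.316   0.2015] w 0.0867 tilt 0.03 turn [0.    0.    0.005] shift after turn [ 0.25 -0.17 18.95] before [ 0.25 -0.18 18.95] F [ 0.5  0.  -0.6]
```

View pics/w4.png

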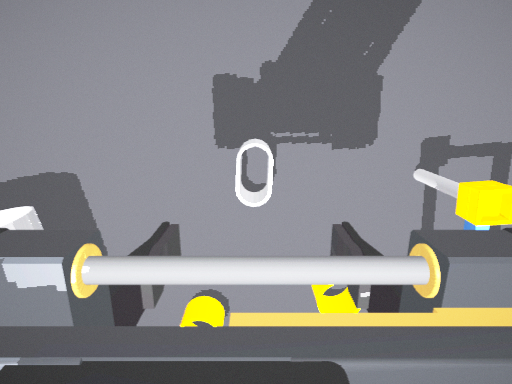

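The oval collar is at (255,173), with its long axis straight along the tool x and its sides clear.

Request:
move_arm --targets '[[[0.25, -0.15, 3], [0, 0, 0.005], 100], [[0, 0, 4], [0, 0, 0], 100], [[0, 0, 4], [0, 0, 0], 100], [[0, 0, 4], [0, 0, 0], 100], [[0, 0, 2.5], [0, 0, 0], 100], [[0, 0, 1.4], [0, 0, 0], 100], [[0, 0, 0], [0, 0, 0], 100], [[0, 0, 0], [0, 0, 0], 50], [[0, 0, 0], [0, 0, 0], 20], [[0, 0, 0], [0, 0, 0], 20], [[0, 0, 0], [0, 0, 0], 20], [[0, 0, 0], [0, 0, 0], 20], [[0, 0, 0], [0, 0, 0], 20], [[0, 0, 0], [0, 0, 0], 20]]' --grip_force 15

```text
time: 27.7
ee_pos: [0.3675, -0.3184, 0.0125]
eef_rot: [0.04, 0.999, 0.0, -0.0]
ft_force: [-0.3, 1.0, 2.7]
width: 0.0381
grip_force: 14.9
```

Request:
move_arm --targets '[[[0, 0, -1], [0, 0, 0], 20], [[0, 0, -3], [0, 0, 0], 20], [[0, 0, -4], [0, 0, 0], 20], [[0, 0, -4], [0, 0, 0], 20], [[0, 0, -4], [0, 0, 0], 20], [[0, 0, -3], [0, 0, 0], 20], [[0, 0, 0], [0, 0, -0.1], 20], [[0, 0, 0], [0, 0, -0.105], 20], [[0, 0, 0], [0, 0, 0], 20]]'

```text
time: 28.82
ee_pos: [0.3673, -0.3187, 0.2028]
eef_rot: [-0.062, 0.998, 0.0, 0.0]
ft_force: [-0.3, -0.6, -1.6]
width: 0.0382
grip_force: 14.9
```

```bash
python3 - <<'E'
from m import *
plan([.4815,.3578,.2],97.1)
E
```

```text
t 28.82 tcp [ 0.3673 -0.3187  0.2028] w 0.0382 tilt 0.02 turn [ 0.     0.    -0.001] shift after turn [-19.7   65.72   0.28] before [-19.64  65.74   0.29] F [-0.3 -0.6 -1.6]
```

Request:
move_arm --targets '[[[-1.7, 1.7, 0], [0, 0, 0], 20], [[-2, 4, 0], [0, 0, 0], 20], [[-2, 4, 0], [0, 0, 0], 20], [[-2, 4, 0], [0, 0, 0], 20], [[-2, 4, 0], [0, 0, 0], 20], [[-1, 4, 0], [0, 0, 0], 20], [[-1, 4, 0], [0, 0, 0], 20], [[-1, 4, 0], [0, 0, 0], 20], [[-1, 4, 0], [0, 0, 0], 20], [[-1, 4, 0], [0, 0, 0], 20], [[-1, 4, 0], [0, 0, 0], 20], [[-1, 4, 0], [0, 0, 0], 20], [[-1, 4, 0], [0, 0, 0], 20], [[-1, 4, 0], [0, 0, 0], 20], [[-1, 4, 0], [0, 0, 0], 20], [[0, 4, 0], [0, 0, 0], 20], [[0, 3, 0], [0, 0, 0], 20], [[0, 1, 0], [0, 0, 0], 20], [[0, 0, 0], [0, 0, 0], 20], [[0, 0, 0], [0, 0, 0], 20]]'

```text
time: 31.32
ee_pos: [0.4824, 0.3561, 0.2027]
eef_rot: [-0.061, 0.998, -0.0, 0.0]
ft_force: [0.6, -1.0, -1.9]
width: 0.0381
grip_force: 14.9
```

```bash
python3 - <<'E'
from m import *
plan([.4815,.3578,.0217],97.1)
E
```

```text
t 31.32 tcp [0.4824 0.3561 0.2027] w 0.0381 tilt 0.04 turn [-0.001  0.    -0.002] shift after turn [ 0.07  0.18 18.1 ] before [ 0.07  0.19 18.1 ] F [ 0.6 -1.  -1.9]
```

Request:
move_arm --targets '[[[0, 0.1, 3], [0, 0, 0], 20], [[0, 0, 4], [0, 0, 0], 20], [[0, 0, 4], [0, 0, 0], 20], [[0, 0, 3], [0, 0, 0], 20], [[0, 0, 2], [0, 0, 0], 20], [[0, 0, 1], [0, 0, 0], 20], [[0, 0, 0.5], [0, 0, 0], 20], [[0, 0, 0.3], [0, 0, 0], 20], [[0, 0, 0.2], [0, 0, 0], 20], [[0, 0, 0.1], [0, 0, 0], 20], [[0, 0, 0], [0, 0, 0], 20], [[0, 0, 0], [0, 0, 0], 20]]'

```text
time: 32.83
ee_pos: [0.4816, 0.3589, 0.0217]
eef_rot: [-0.062, 0.998, 0.0, 0.0]
ft_force: [-0.8, -0.4, -1.3]
width: 0.0382
grip_force: 14.9
```

Request:
move_arm --targets '[[[0, 0, 0], [0, 0, 0], 50], [[0, 0, 0], [0, 0, 0], 100], [[0, 0, 0], [0, 0, 0], 100], [[0, 0, 0], [0, 0, 0], 100], [[0, 0, 0], [0, 0, 0], 100], [[0, 0, -2], [0, 0, 0], 100], [[0, 0, -4], [0, 0, 0], 100], [[0, 0, -4], [0, 0, 0], 100], [[0, 0, -4], [0, 0, 0], 100], [[0, 0, -4], [0, 0, 0], 100], [[0, 0, -4], [0, 0, 0], 100], [[0, 0, 0], [0, 0, 0], 100], [[0, 0, 0], [0, 0, 0], 100]]'

```text
time: 34.45
ee_pos: [0.4814, 0.3587, 0.2421]
eef_rot: [-0.062, 0.998, 0.0, 0.0]
ft_force: [-0.2, 0.3, -0.8]
width: 0.0869
grip_force: 0.0
```

```bash
python3 - <<'E'
from m import *
c=cam("wrist"); cv2.imwrite("pics/w5.png",c["image"])
plan([.5203,-.040,.25],89.7)
E
```

```text
t 34.5 tcp [0.4812 0.3585 0.2413] w 0.0869 tilt 0.04 turn [-0.    -0.001  0.129] shift after turn [ -4.12 -39.83  -0.87] before [  1.05 -40.03  -0.86] F [ 0.3 -0.   0.5]
```

View pics/w5.png

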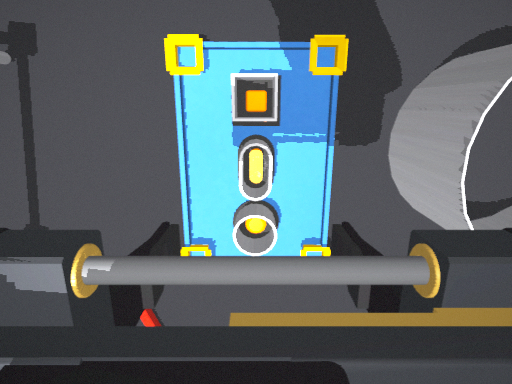

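All three collars stand centred around their plugs: square (256,98), oval (256,168), round (256,235). Next I move above the upper frame.

Request:
move_arm --targets '[[[0, 0, -0.3], [0, 0, 0.129], 100], [[-0.4, -4, -1], [0, 0, 0], 100], [[-0.4, -4, -1], [0, 0, 0], 100], [[-0.4, -4, -1], [0, 0, 0], 100], [[-0.4, -4, -1], [0, 0, 0], 100], [[-0.4, -4, -1], [0, 0, 0], 100], [[-0.4, -4, 0], [0, 0, 0], 100], [[-0.4, -4, 0], [0, 0, 0], 100], [[-0.4, -4, 0], [0, 0, 0], 100], [[-0.4, -4, 0], [0, 0, 0], 100], [[-0.4, -4, 0], [0, 0, 0], 100], [[0, 0, 0], [0, 0, 0], 100], [[0, 0, 0], [0, 0, 0], 100]]'

```text
time: 36.12
ee_pos: [0.5193, -0.0407, 0.2939]
eef_rot: [0.002, 1.0, 0.0, -0.001]
ft_force: [0.4, 1.6, -0.1]
width: 0.0866
grip_force: 0.0
```

```bash
python3 - <<'E'
from m import *
c=cam("wrist"); cv2.imwrite("pics/w6.png",c["image"])
plan([.5203,-.040,.0915],89.7)
H,S,V=cv2.split(cv2.cvtColor(c["image"],cv2.COLOR_BGR2HSV))
m=(H>=19)&(H<=33)&(S>130)&(V>100); m[250:]=0
for b in blobs(m): print(b.mean(0).round(),rect(ray(c,b,.128)),rect(ray(c,b,.12)))
E
```

```text
t 36.17 tcp [ 0.5194 -0.0402  0.294 ] w 0.0867 tilt 0.07 turn [ 0.    -0.001  0.002] shift after turn [-9.000e-02  2.000e-02  2.025e+01] before [-1.200e-01  2.000e-02  2.025e+01] F [ 0.1  0.8 -0.1]
[421. 247.] (array([0.6049, 0.1527]), array([22.3,  6.4]), 89.8) (array([0.6088, 0.1575]), array([22.9,  6.6]), 89.8)
[ 89. 247.] (array([ 0.6034, -0.2378]), array([23.5,  6.4]), 89.8) (array([ 0.6072, -0.2425]), array([24. ,  6.6]), 89.8)
[476. 221.] (array([0.5733, 0.2101]), array([39.7, 22. ]), 89.8) (array([0.5764, 0.2162]), array([40.7, 22.5]), 89.8)
[ 16. 194.] (array([ 0.5421, -0.3053]), array([57. , 43.5]), -12.9) (array([ 0.5445, -0.3117]), array([58.3, 44.6]), -12.9)
[256. 174.] (array([ 0.5185, -0.0408]), array([57.2, 19.1]), -0.2) (array([ 0.5203, -0.0408]), array([58.6, 19.5]), -0.2)
[125. 168.] (array([ 0.5108, -0.1835]), array([58.1, 44.1]), -70.8) (array([ 0.5124, -0.1869]), array([59.5, 45.2]), -70.8)
[338.  49.] (array([0.392 , 0.0392]), array([35.6, 32.6]), 89.8) (array([0.3908, 0.0412]), array([36.5, 33.4]), 89.8)
[175.  49.] (array([ 0.3915, -0.1207]), array([36. , 32.6]), 89.8) (array([ 0.3902, -0.1226]), array([36.9, 33.4]), 89.8)
[490.  37.] (array([0.3819, 0.1864]), array([37.8, 32.4]), -83.1) (array([0.3803, 0.192 ]), array([38.7, 33.2]), -83.1)
```

View pics/w6.png

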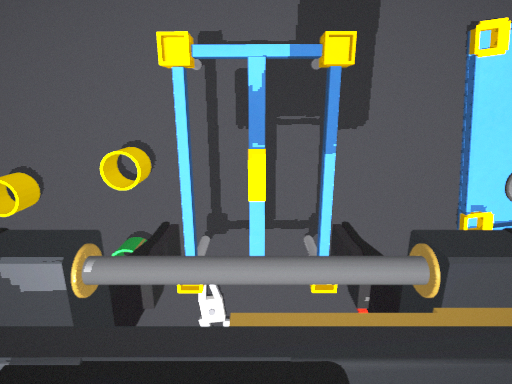

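The yellow middle is at (256,174), which gives a centre of (0.5205, −0.0407) at z 0.12, matching the top view.

Request:
move_arm --targets '[[[-0.1, 0, 3], [0, 0, 0], 100], [[0, 0, 4], [0, 0, 0], 100], [[0, 0, 4], [0, 0, 0], 100], [[0, 0, 4], [0, 0, 0], 100], [[0, 0, 3], [0, 0, 0], 100], [[0, 0, 1.7], [0, 0, 0], 100], [[0, 0, 0.6], [0, 0, 0], 100], [[0, 0, 0], [0, 0, 0], 100], [[0, 0, 0], [0, 0, 0], 50], [[0, 0, 0], [0, 0, 0], 20], [[0, 0, 0], [0, 0, 0], 5], [[0, 0, 0], [0, 0, 0], 5], [[0, 0, 0], [0, 0, 0], 5], [[0, 0, 0], [0, 0, 0], 5], [[0, 0, 0], [0, 0, 0], 5], [[0, 0, 0], [0, 0, 0], 5]]' --grip_force 40

```text
time: 38.17
ee_pos: [0.5206, -0.0409, 0.0915]
eef_rot: [0.002, 1.0, 0.0, -0.0]
ft_force: [0.0, 2.4, 0.1]
width: 0.0178
grip_force: 40.0
```

Request:
move_arm --targets '[[[0, 0, -0.5], [0, 0, 0], 5], [[0, 0, -1], [0, 0, 0], 5], [[0, 0, -2], [0, 0, 0], 5], [[0, 0, -3], [0, 0, 0], 5], [[0, 0, -3], [0, 0, 0], 5], [[0, 0, -2], [0, 0, 0], 5], [[0, 0, -0.5], [0, 0, 0], 5], [[0, 0, 0], [0, 0, -0.063], 5], [[0, 0, 0], [0, 0, -0.063], 5], [[0, 0, 0], [0, 0, 0], 5], [[0, 0, 0], [0, 0, 0], 5]]'

```text
time: 39.55
ee_pos: [0.5203, -0.0415, 0.2111]
eef_rot: [-0.06, 0.998, -0.0, -0.0]
ft_force: [0.0, -0.0, -6.6]
width: 0.0177
grip_force: 40.0
```

```bash
python3 - <<'E'
from m import *
plan([.4815,.3577,.2115],97.0)
E
```

```text
t 39.55 tcp [ 0.5203 -0.0415  0.2111] w 0.0177 tilt 0.04 turn [ 0.    -0.001 -0.002] shift after turn [-1.010e+00  4.009e+01 -4.000e-02] before [-9.10e-01  4.01e+01 -4.00e-02] F [ 0.  -0.  -6.6]
```

Request:
move_arm --targets '[[[0, 1, 0], [0, 0, 0], 5], [[0, 2, 0], [0, 0, 0], 5], [[-0.1, 3, 0], [0, 0, 0], 5], [[-0.1, 3, 0], [0, 0, 0], 5], [[-0.1, 3, 0], [0, 0, 0], 5], [[-0.1, 3, 0], [0, 0, 0], 5], [[-0.1, 3, 0], [0, 0, 0], 5], [[-0.1, 3, 0], [0, 0, 0], 5], [[-0.1, 3, 0], [0, 0, 0], 5], [[-0.1, 3, 0], [0, 0, 0], 5], [[-0.1, 3, 0], [0, 0, 0], 5], [[-0.1, 3, 0], [0, 0, 0], 5], [[-0.1, 3, 0], [0, 0, 0], 5], [[0, 2, 0], [0, 0, 0], 5], [[0, 1.5, 0], [0, 0, 0], 5], [[0, 0.6, 0], [0, 0, 0], 5], [[0, 0, 0], [0, 0, 0], 5], [[0, 0, 0], [0, 0, 0], 5]]'

```text
time: 41.8
ee_pos: [0.4835, 0.357, 0.2116]
eef_rot: [-0.06, 0.998, -0.0, 0.0]
ft_force: [0.1, -0.8, -5.4]
width: 0.0175
grip_force: 40.0
```

```bash
python3 - <<'E'
from m import *
plan([.4815,.3577,.1],97.1)
c=cam("top"); H,S,V=cv2.split(cv2.cvtColor(c["image"],cv2.COLOR_BGR2HSV))
w=cam("wrist"); i=np.hstack([cv2.resize(c["image"][130:360,0:230],(384,384)),w["image"][:,64:448]]); cv2.imwrite("pics/tw7.png",i)
E
```

```text
t 41.8 tcp [0.4835 0.357  0.2116] w 0.0175 tilt 0.02 turn [-0.     0.    -0.004] shift after turn [ 0.19  0.1  11.16] before [ 0.2   0.1  11.16] F [ 0.1 -0.8 -5.4]
```

View pics/tw7.png

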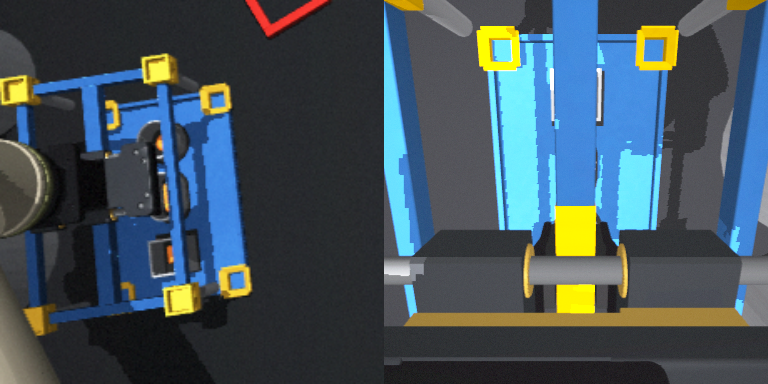

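The frame is held square over the lower frame: its bar is in line with the row of collars, and the cups at (500,48) and (657,48) in the wrist half sit symmetric about the bar.

Request:
move_arm --targets '[[[0.2, 0.1, 1], [0, 0, -0.004], 5], [[0, 0, 2], [0, 0, 0], 5], [[0, 0, 2], [0, 0, 0], 5], [[0, 0, 2], [0, 0, 0], 5], [[0, 0, 1], [0, 0, 0], 5], [[0, 0, 0.5], [0, 0, 0], 5], [[0, 0, 0], [0, 0, 0], 5], [[0, 0, 0], [0, 0, 0], 5]]'

```text
time: 42.9
ee_pos: [0.4813, 0.359, 0.1273]
eef_rot: [-0.063, 0.998, 0.0, 0.0]
ft_force: [0.0, 0.3, -6.1]
width: 0.0173
grip_force: 40.0
```

```bash
python3 - <<'E'
from m import *
plan([.4815,.3577,.0975],97.1)
w=cam("wrist"); cv2.imwrite("pics/w8.png",w["image"])
E
```

```text
t 42.9 tcp [0.4813 0.359  0.1273] w 0.0173 tilt 0.07 turn [0.001 0.001 0.001] shift after turn [-0.01 -0.13  2.98] before [-0.   -0.13  2.98] F [ 0.   0.3 -6.1]
```

View pics/w8.png

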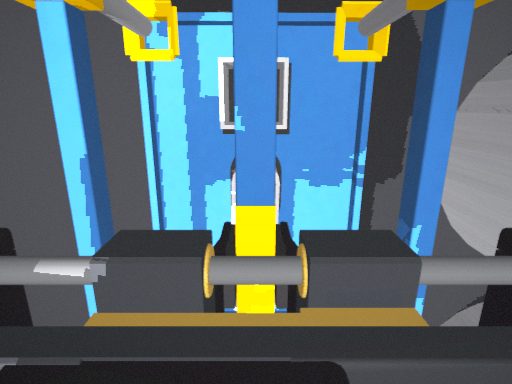

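The feet are at about (145,30) and (366,30), symmetric inside the cups centred at (152,30) and (361,30). I'll lower gently.

Request:
move_arm --targets '[[[0, -0.1, 0.5], [0, 0, 0], 5], [[0, 0, 0.5], [0, 0, 0], 5], [[0, 0, 0.5], [0, 0, 0], 5], [[0, 0, 0.5], [0, 0, 0], 5], [[0, 0, 0.3], [0, 0, 0], 5], [[0, 0, 0.3], [0, 0, 0], 5], [[0, 0, 0.2], [0, 0, 0], 5], [[0, 0, 0.1], [0, 0, 0], 5], [[0, 0, 0], [0, 0, 0], 5], [[0, 0, 0], [0, 0, 0], 5]]'

```text
time: 44.2
ee_pos: [0.4811, 0.3578, 0.0977]
eef_rot: [-0.063, 0.998, 0.0, 0.0]
ft_force: [0.3, -0.9, -5.6]
width: 0.0174
grip_force: 40.0
```

Request:
move_arm --targets '[[[0, 0, 0.05], [0, 0, 0], 5], [[0, 0, 0.05], [0, 0, 0], 5], [[0, 0, 0], [0, 0, 0], 5], [[0, 0, 0], [0, 0, 0], 5]]'

```text
time: 44.7
ee_pos: [0.4812, 0.3579, 0.0975]
eef_rot: [-0.063, 0.998, 0.0, 0.0]
ft_force: [-4.8, -3.3, 5.0]
width: 0.0177
grip_force: 40.0
```

Contact at exactly the home height, so I release and back off.

Request:
move_arm --targets '[[[0, 0, 0], [0, 0, 0], 15], [[0, 0, 0], [0, 0, 0], 50], [[0, 0, 0], [0, 0, 0], 100], [[0, 0, 0], [0, 0, 0], 100], [[0, 0, 0], [0, 0, 0], 100], [[0, 0, 0], [0, 0, 0], 100], [[0, 0, -1], [0, 0, 0], 100], [[0, 0, -3], [0, 0, 0], 100], [[0, 0, -4], [0, 0, 0], 100], [[0, 0, -4], [0, 0, 0], 100], [[0, 0, -4], [0, 0, 0], 100], [[0, 0, -2], [0, 0, 0], 100], [[0, 0, 0], [0, 0, 0], 100], [[0, 0, 0], [0, 0, 0], 100]]'

```text
time: 46.45
ee_pos: [0.4807, 0.3575, 0.2756]
eef_rot: [-0.063, 0.998, -0.0, -0.0]
ft_force: [-0.6, 0.1, -0.2]
width: 0.0871
grip_force: 0.0
```

```bash
python3 - <<'E'
from m import *
w=cam("wrist"); s=cam("scene"); cv2.imwrite("pics/e.png",np.hstack([cv2.resize(s["image"][110:310,310:510],(384,384)),w["image"][:,64:448]]))
H,S,V=cv2.split(cv2.cvtColor(w["image"],cv2.COLOR_BGR2HSV))
m=(H>=19)&(H<=33)&(S>130)&(V>100); m[250:]=0
for b in blobs(m): print(b.mean(0).round(),rect(ray(w,b,.134)),rect(ray(w,b,.126)))
plan([.4815,.3577,.25],97.1)
E
```

```text
[421. 247.] (array([0.5306, 0.5445]), array([20.7,  5.9]), -82.8) (array([0.5338, 0.5497]), array([21.2,  6.1]), -82.8)
[ 89. 247.] (array([0.5761, 0.1856]), array([21.8,  5.9]), -82.8) (array([0.5805, 0.1814]), array([22.3,  6.1]), -82.8)
[309. 242.] (array([0.5413, 0.4224]), array([24.1, 15.3]), -82.8) (array([0.5449, 0.4244]), array([24.7, 15.7]), -82.8)
[202. 242.] (array([0.5559, 0.3078]), array([25.4, 15.3]), -82.8) (array([0.5598, 0.3067]), array([26.1, 15.7]), -82.8)
[255. 178.] (array([0.4789, 0.3559]), array([57.5, 19.7]), 7.2) (array([0.4807, 0.3562]), array([59. , 20.2]), 7.2)
[179.  54.] (array([0.369 , 0.2704]), array([54.2, 45.4]), -82.8) (array([0.368 , 0.2684]), array([55.6, 46.6]), -82.8)
[333.  54.] (array([0.3506, 0.4124]), array([50.7, 46.2]), -82.8) (array([0.3492, 0.4141]), array([52.1, 47.4]), -82.8)
t 46.55 tcp [0.4806 0.3574 0.2753] w 0.0872 tilt 0.11 turn [-0.001 -0.002  0.001] shift after turn [-0.09  0.01  2.53] before [-0.09  0.02  2.53] F [ 0.8 -1.   0. ]
```

View pics/e.png

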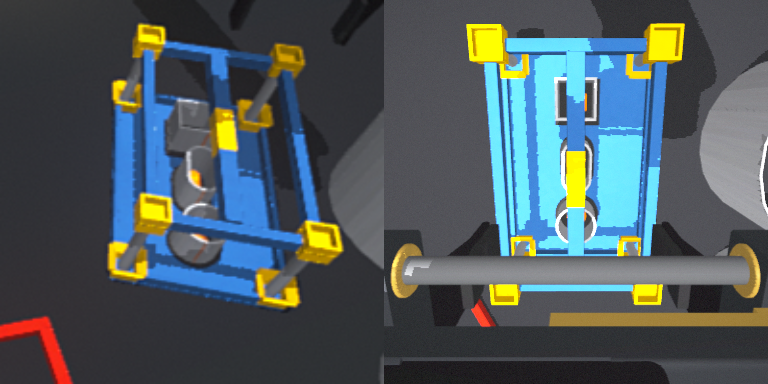

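All four posts sit in their cups. The frame centre is within 2 mm at 7.2°, and the collars stand around their plugs, so I hand the job in.

```bash
python3 -c "
from bench import r
print(r.close_job())"
```

```text
the job is handed in; nothing more can be done
None
```

The three collars stand on their matching pads, the upper frame is home in all four cups, everything is released, and the job is handed in at about 47 s of the 138 s allowed; the hand-in returned no verdict.

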